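# Feel which way the sliding lid goes, open the box and fetch the sanding block

## Robot

A 6-joint arm with a two-finger parallel gripper is mounted at the origin on a cart in front of the work surface, level with it; the furniture and walls round the work are solid. World frame = base frame: x ahead of the robot, y to its left, z up, the work surface at z = 0. Lengths are in m, angles in rad, forces in N, time in s.
With the tool pointing down it reaches from about 0.35 to 0.775 m from the base axis. Payload 5.5 kg.
Tool frame: the origin (TCP) lies at the very end of the fingers, on their centre line; the grasp point (between the pads) lies 19 mm behind it; z points along the fingers, y is the direction in which the jaws open and shut (so a half turn about z gives the same grasp; the last joint's range is limited). The gripper opens to 85 mm and grips with 20 to 120 N. Pads are 22 mm wide; open, the fingers measure 114 mm over their backs; the gripper's body (76 mm by 85 mm) begins 54 mm behind the grasp point. The pads swing forward as they close: fully open they stand 13 mm farther back than shut.
Start: joints at [-1.247, 0.313, 0.046, 1.304, 0, 1.431], TCP at [0.257, -0.514, 0.231] pointing down, gripper open.
Joint ranges: [-2.76, 2.76], [-0.86, 1.69], [-1.03, 1.26], [-2.2, 2.34], [-1.47, 1.5], [-3.14, 3.14]. Speed limits (rad/s): [2.57, 2.57, 3.14, 3.14, 3.14, 3.14].

## Interface

Orientations are given as a unit quaternion [w, x, y, z].
In Python, from workcell import get_state, read_camera, hand_in, find_in, silhouettes gives the robot as it stands. The module is installed in compiled form; this text tells all that it offers.
- The arm moves only by the tool send_rows, never from a script. Its argument "deltas" is a list that holds one entry, the list of rows, each a list of 6 numbers: the shift along the world's x, y, z in cm, then the turn, a rotation vector about the world's x, y, z in degrees. In form: [[[dx, dy, dz, wx, wy, wz], ...]]. A call has 1 to 12 rows; each row is the pose to reach, as a shift and turn from the pose commanded when the call began; what a row does not reach only later rows make up. A row lasts 1/10 s, in which the tool goes at most 50 mm and 8.59 degrees, less where a joint would pass 70% of its speed; a pose out of reach is approached as far as the arm can. A call with a gripper value outside its range is refused whole. "jaw" is the opening, from -1 (shut) to 1 (fully open), so that 0 is half open, set as the call begins (left out, the last holds). The fingers move at their own pace and stop on an object; "force" is the grip in N (left out, the last holds). Time passes only in rows, so rows that repeat a pose let the fingers close. It gives the time, the measured TCP pose, the force and the opening at its end, in the units of the state.
- get_state(): the state, without advancing time (a new reading comes with each control period).
- read_camera(name): name is "side" or "top" or "wrist"; returns a dict with "img" (384x512x3 uint8, red, green, blue), "z_map" (384x512 float32, m along the optical axis (not along the pixel's ray), 0 where there is no reading), "vfov" (degrees; the focal length in pixels is half the picture's height over the tangent of half this angle, whatever the lens; pixels are square), "cx", "cy" (the principal point, pixels), "k1" (the pictures are not rectified: a ray, as slopes to the right and down, at radius r is drawn at 1 + k1 r^2 times it, then the intrinsics apply), "R" (3x3) and "t" (3): a world point X has camera coordinates R X + t; the wrist camera has in their place "hand_eye" (4x4, takes a point from camera to tool coordinates, whose origin is the TCP and whose axes are the flange's). Camera axes: x right, y down, z forward; pixel columns grow to the right and rows downward; lengths in m; the calibration is good to about 2 mm. A picture is of the moment at which its call begins: read the wrist's pose just before it.
- hand_in(): hands the job in, once; it reports no verdict.
Trained networks look in a picture, given as the dict that the camera call returned (one of the last four; its "shot" number tells which), for a name from the list of things; names that differ only in an ending like _2 or _b are one class to them, and where a whole thing is asked for, a point or a joint stands for the part that bears it (a point fixed in the world has none). Each returns a list of dicts, best first, with "conf" (0 to 1); they miss things now and then, are a little off and sometimes report something else, mostly with a low value. They report only what shows in the picture. A call takes as long as a camera call.
- find_in(picture, thing): "box" ([centre column, centre row, width, height] in pixels, round what is visible of it).
- silhouettes(picture, thing): "mask" (384x512 bool, what is visible of it) and "box" ([centre column, centre row, width, height] in pixels, round what is visible of it).
The state is a dict: "clock": time; "joint_pos": joint angles; "qvel": joint speeds; "tau": joint torques, N m; "tcp_pos": TCP position; "orientation": TCP orientation; "wrist_force": force on the tool from outside, world axes, zero at the start; "ft_torque": the same for the moment, N m; "finger_gap": finger opening in m.
Only numpy, scipy, OpenCV 4.12 (cv2) and the standard library are available. Lean on these libraries where they do the work, as an engineer would, in place of code of your own. Each camera call takes 0.05 s, during which the arm holds its last target.

## Task

Slide the lid of the wooden box fully open to uncover the well in the middle, then lift out the sanding block and set it down flat (do not drop it) in the middle of the board, leaving the lid open in its tracks. The lid slides along the box one way only: a stop hidden in the tracks blocks the other way and nothing outside shows which, so feel for it with a light push and do not force it. Leave the tape measure and the round tin where they are.

Things in the scene. Friction and masses are not known exactly. Their poses are not given: they have to be found in the camera images.
- sander_box: Low light-wood box fixed to the table, 336 mm long (x) x 162 mm wide (y) x 74 mm high; origin at the centre of its underside, z up. Well in the middle, a deck at each end, end walls 8 mm thick. Tracks run along x under lips that cover 62 to 73 mm from the centre in y, tops 74 mm high; open between them. The lid slides in the tracks and cannot be lifted out.
- well_floor (a point): Centre of the floor of the well in the box, 6 mm above the box's underside. The well is 96 mm along the box's x and 128 mm along its y, open at the top except for the lid.
- deck_pos (a point): Middle of the top of the flat deck on the box's +x side, 104 mm from the box's centre and 56 mm above its underside. The lid slides onto one of the two decks until it meets the end wall, 106 mm from its centred place. Only ONE side is free, drawn anew each time; towards the other a hidden stop blocks the lid after 2 to 7 mm.
- deck_neg (a point): The same on the box's -x side.
- lid: Loose sliding lid of dark wood, 0.35 kg (varies), over the well at the start. Plate 108 mm (x, along the slide) x 142 (y) x 8 mm, with a raised panel 92 (x) x 104 (y) x 14 mm on its middle: too wide to grasp, push it. Origin at the centre of the plate's underside, 56 mm above the box's underside; axes as the box's. Play about 2 mm in the tracks; slides with 1 to 7 N, more if pressed down.
- panel_end_pos (a point): Centre of the end face of the lid's raised panel on its +x side (46 mm from the lid's centre, 15 mm above its underside): push here towards -x. The face is 14 mm high, between the plate's top (64 mm above the box's underside) and the panel's top (78 mm).
- panel_end_neg (a point): The same face on the lid's -x side: push here towards +x.
- sanding_block: Brown wooden sanding block lying in the well, covered by the lid at the start; origin at the centre of its underside, y along its length. Body 64 mm (x) x 112 mm (y) x 32 mm high; on top a grip rail 30 mm (x) x 100 mm (y) x 12 mm, so 44 mm high in all. Grasp the rail across x. 0.12 kg (varies). Its y axis lies along the box's y axis to within 4 degrees.
- board: Loose flat wooden offcut lying on the table, 130 mm (x) x 200 mm (y) x 18 mm thick, with two corners cut off; origin at the centre of its underside, z up.
- tape_measure: Yellow tape measure standing on the table, 36 x 93 x 64 mm; bystander; origin at its underside.
- wax_tin: Round tin with a pale yellow lid, diameter 72 mm, 26 mm high; bystander; origin at the centre of its underside.

How it is judged:
On the way, in this order (a step that is already met when the one before it is completed fails the run):
1. the lid is slid fully open (at least 95 mm from the box's centre), the sanding block still in the well ((x of lid in the frame of sander_box above 0.095 m or x of lid in the frame of sander_box below -0.095 m) and z of sanding_block in the frame of sander_box below 0.02 m), for 0.1 s.
2. the sanding block is lifted out above the box (z of sanding_block in the frame of sander_box above 0.08 m), for 0.1 s.
3. the sanding block is lowered onto the board (within 10 mm of its top) while still held (z of sanding_block in the frame of board below 0.028 m and horizontal distance between sanding_block and board below 0.075 m and contact force between the fingers and sanding_block above 0.5 N), for 0.04 s.
At the end, for the whole second after the job is handed in: The lid is open, at least 95 mm from the box's centre and still in its tracks; the sanding block is released and at rest, lying flat on the board (upright within 0.1 rad), its centre within 30 mm of the board's centre, both across and along; the board lies flat ((x of lid in the frame of sander_box above 0.095 m or x of lid in the frame of sander_box below -0.095 m) and z of sanding_block in the frame of board between 0.013 and 0.023 m and x of sanding_block in the frame of board between -0.03 and 0.03 m and y of sanding_block in the frame of board between -0.03 and 0.03 m and angle between sanding_block's own z axis and vertical below 0.1 rad and angle between board's own z axis and vertical below 0.05 rad and linear speed of sanding_block below 0.02 m/s); the robot touches nothing.
It fails at once if the lid is forced: more than 60 N between fingers and lid (contact force between the fingers and lid above 60 N).
It fails at once if a bystander is disturbed (moved more than 20 mm) (distance of any of tape_measure, wax_tin from where it was at the start of the episode above 0.02 m).
It also fails if it takes over 58 s, if anything falls off the work surface, if the arm or the gripper's body presses on something with over 40 N, if the wrist force passes 120 N, or if a joint passes its speed limit or range.

## Working session

There is one attempt and no reset: what is moved stays moved. The work goes in short steps, Python scripts to look and compute and a tool call to move; the robot and the scene stay as the last step left them, time stands still between calls to the robot, and variables do not carry over. Pictures are saved under pics/ and viewed, and the job is handed in when it is done.

Besides the shell and the picture viewer there is one more tool, called after "Call:" by a JSON object that holds its "fn" and its "kwargs". send_rows: Moves the arm, as the interface text tells. Its arguments: {"type":"object","properties":{"deltas":{"type":"array","items":{"type":"array","items":{"type":"array","items":{"type":"number"}}}},"jaw":{"type":"number"},"force":{"type":"number"}},"required":["deltas"]}

```bash
mkdir -p pics
cat > h.py <<'E'
import numpy as np, cv2
from workcell import *
def K(c):
    f=192/np.tan(np.radians(c["vfov"])/2); return f
def pts(c,mask=None,T=None):
    z=c["z_map"]; f=K(c)
    v,u=np.nonzero((z>0) if mask is None else (mask&(z>0)))
    d=z[v,u]; xd=(u-c["cx"])/f; yd=(v-c["cy"])/f
    x,y=xd.copy(),yd.copy()
    for _ in range(10):
        s=1+c["k1"]*(x*x+y*y); x=xd/s;y=yd/s
    P=np.stack([x*d,y*d,d],1)
    if "R" in c: return (P-np.array(c["t"]).ravel())@np.array(c["R"])
    return P
def save(n,img): cv2.imwrite("pics/"+n,cv2.cvtColor(img,cv2.COLOR_RGB2BGR))
E
python3 - <<'E'
from h import *
s=get_state(); print({k:np.round(v,3) for k,v in s.items()})
for n in ["top","side"]:
    c=read_camera(n); save(n+"0.png",c["img"])
    print(n,c["k1"],c["vfov"],c["z_map"].shape)
    for t in ["sander_box","lid","board","tape_measure","wax_tin"]:
        for r in silhouettes(c,t)[:1]:
            P=pts(c,r["mask"]); h=P[:,2]
            print(t,round(r["conf"],2),np.round(r["box"]),np.round(np.percentile(P,[2,50,98],axis=0),3).tolist())
            np.save(f"{n}_{t}.npy",P)
            top=P[h>np.percentile(h,90)-0.006]
            rc=cv2.minAreaRect((top[:,:2]*1000).astype(np.float32)); print("  toprect",np.round(rc[0],1),np.round(rc[1],1),round(rc[2],1),round(np.median(top[:,2]),4))
E
```

```text
{'clock': np.float64(0.0), 'joint_pos': array([-1.247,  0.314,  0.045,  1.304,  0.   ,  1.431]), 'qvel': array([ 0.001, -0.001, -0.   ,  0.001, -0.   , -0.002]), 'tau': array([ 1.0000e-03, -4.8062e+01,  2.9854e+01,  1.9000e-02,  0.0000e+00,
       -0.0000e+00]), 'tcp_pos': array([ 0.257, -0.514,  0.23 ]), 'orientation': array([-0.001,  0.973,  0.23 , -0.   ]), 'wrist_force': array([-0.034, -0.345,  0.116]), 'ft_torque': array([0.023, 0.02 , 0.011]), 'finger_gap': np.float64(0.086)}
top -0.17012914725499784 44.089581341174814 (384, 512)
sander_box 0.56 [334. 211.  81. 135.] [[0.361, -0.276, 0.027], [0.524, -0.188, 0.057], [0.689, -0.099, 0.077]]
  toprect [ 525.  -189.6] [337.1 164.1] 6.6 0.0732
lid 0.78 [336. 211.  51.  43.] [[0.471, -0.251, 0.059], [0.524, -0.189, 0.076], [0.579, -0.13, 0.082]]
  toprect [ 524.  -183.4] [ 92.5 116.6] 6.9 0.0775
tape_measure 0.87 [241. 130.  35.  16.] [[0.709, 0.011, 0.001], [0.725, 0.055, 0.058], [0.748, 0.096, 0.066]]
  toprect [729.1  60.6] [71.7 33.6] 76.8 0.0611
wax_tin 0.71 [191. 128.  24.  27.] [[0.7, 0.152, 0.015], [0.732, 0.183, 0.025], [0.763, 0.217, 0.03]]
  toprect [731.4 184.4] [67.9 70.1] 1.9 0.0254
side -0.00436698392599301 52.861798159882184 (384, 512)
sander_box 0.86 [297. 182. 138.  54.] [[0.352, -0.276, 0.005], [0.504, -0.122, 0.058], [0.68, -0.092, 0.077]]
  toprect [ 521. -190.] [335.1 168. ] 7.0 0.0754
lid 0.56 [299. 167.  45.  20.] [[0.472, -0.256, 0.065], [0.52, -0.181, 0.08], [0.577, -0.136, 0.081]]
  toprect [ 522.2 -194.3] [ 91.  131.5] 7.2 0.08
board 0.94 [284. 261.  96.  75.] [[0.414, 0.03, 0.004], [0.479, 0.15, 0.019], [0.546, 0.224, 0.021]]
  toprect [480.4 122.3] [203.6 130.5] 84.1 0.0194
wax_tin 0.97 [154. 254.  41.  30.] [[0.695, 0.153, 0.004], [0.722, 0.195, 0.026], [0.758, 0.218, 0.028]]
  toprect [728.7 183.4] [68.6 70.2] 18.7 0.0269
```

Run:
```python
import cv2,numpy as np
a=cv2.imread("pics/top0.png");b=cv2.imread("pics/side0.png")
cv2.imwrite("pics/both0.png",cv2.resize(np.vstack([a[40:340],b[90:384]]),None,fx=1,fy=1))
```

```text
(no output)
```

View pics/both0.png

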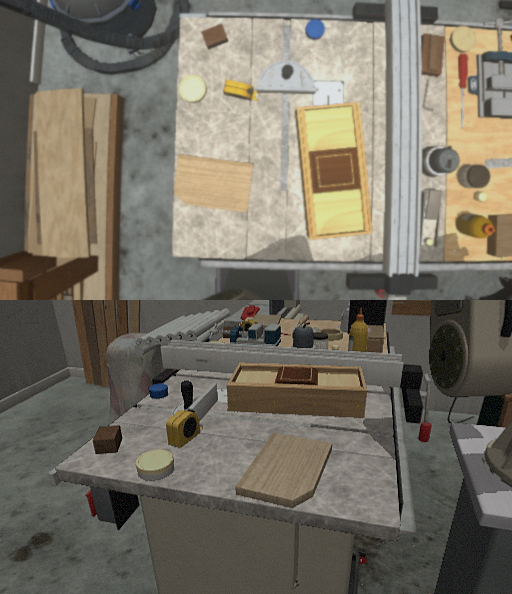

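The top view shows the box at (334, 211) with the lid centred and the board at about (213, 223). The fence lies right of the box at columns 390–420. Next I check the fence height, refine the board pose and cross-check the box centre.

Run:
```python
from h import *
for n in ["top","side"]:
    c=read_camera(n); P=pts(c)
    # fence
    m=(P[:,0]>0.2)&(P[:,0]<0.75)&(P[:,1]<-0.29)&(P[:,1]>-0.55)
    for y in np.arange(-0.5,-0.27,0.03):
        q=P[m&(abs(P[:,1]-y)<0.015)]; 
        if len(q): print(n,round(y,2),np.round(np.percentile(q[:,2],[50,98]),3))
    b=P[(P[:,2]>0.010)&(P[:,2]<0.025)&(P[:,0]>0.36)&(P[:,0]<0.6)&(P[:,1]>-0.02)&(P[:,1]<0.3)]
    rc=cv2.minAreaRect((b[:,:2]*1000).astype(np.float32)); print("board",len(b),np.round(rc[0]),np.round(rc[1]),rc[2],np.median(b[:,2]))
    l=P[(P[:,2]>0.0715)&(P[:,2]<0.09)&(P[:,0]>0.45)&(P[:,0]<0.6)&(P[:,1]>-0.28)&(P[:,1]<-0.1)]
    # obstacles above .03 in work area
    o=P[(P[:,2]>0.1)&(P[:,0]>0.3)&(P[:,0]<0.8)&(P[:,1]>-0.45)&(P[:,1]<0.3)]; print("high",len(o),np.round(np.percentile(o,[1,50,99],axis=0),2) if len(o) else "")
```

```text
top -0.5 [-0.001  0.404]
top -0.47 [0.024 0.421]
top -0.44 [0.019 0.335]
top -0.41 [0.062 0.078]
top -0.38 [0.059 0.073]
top -0.35 [0.058 0.077]
top -0.32 [-0.001  0.056]
top -0.29 [-0.01   0.002]
board 3670 [483. 124.] [201. 131.] 84.32992553710938 0.017250439725951163
high 153 [[ 0.53 -0.45  0.1 ]
 [ 0.55 -0.44  0.12]
 [ 0.58 -0.43  0.13]]
side -0.5 [0.372 0.45 ]
side -0.47 [0.334 0.449]
side -0.44 [0.092 0.342]
side -0.41 [0.071 0.078]
side -0.38 [0.068 0.074]
side -0.35 [0.055 0.078]
side -0.32 [-0.002  0.076]
side -0.29 [-0.007  0.002]
board 4451 [480. 123.] [203. 130.] 84.21167755126953 0.019310543969217726
high 136 [[ 0.53 -0.45  0.1 ]
 [ 0.55 -0.44  0.11]
 [ 0.57 -0.44  0.13]]
```

Call:
{"fn": "send_rows", "kwargs": {"deltas": [[[2,3,1,0,0,7],[4,7,1,0,0,14],[6,11,1,0,0,21],[9,15,1,0,0,28],[11,19,1,0,0,35],[13,22,0,0,0,42],[15,25,-2,0,0,49],[17,28,-4,0,0,56],[19.4,31.5,-6,0,0,63],[19.4,31.5,-8,0,0,70.2],[19.4,31.5,-11,0,0,70.2],[19.4,31.5,-11,0,0,70.2]]], "jaw": -1, "force": 40}}

```text
clock: 1.9
tcp_pos: [0.4491, -0.1972, 0.1181]
orientation: [-0.003, 0.664, 0.748, -0.0]
wrist_force: [-1.0, 0.6, 0.1]
finger_gap: 0.0
```

Run:
```python
from h import *
s=get_state(); print(s["tcp_pos"],s["joint_pos"],s["wrist_force"])
from scipy.spatial.transform import Rotation as R
q=np.array(s["orientation"]); Rt=R.from_quat(q[[1,2,3,0]]).as_matrix()
c=read_camera("wrist"); save("w1.png",c["img"])
H=np.array(c["hand_eye"]); P=pts(c)@H[:3,:3].T+H[:3,3]; W=P@Rt.T+s["tcp_pos"]
# to box frame
a=np.radians(6.8); d=W[:,:2]-[0.523,-0.190]; bx=d@[np.cos(a),np.sin(a)]; by=d@[-np.sin(a),np.cos(a)]
for lo in np.arange(-0.17,0.17,0.01):
    m=(bx>lo)&(bx<lo+.01)&(abs(by)<0.04)
    if m.sum()>10: print(round(lo,3),m.sum(),np.round(np.median(W[m,2]),4))
for lo in np.arange(-0.09,0.09,0.01):
    m=(by>lo)&(by<lo+.01)&(abs(bx)<0.04)
    if m.sum()>10: print("y",round(lo,3),m.sum(),np.round(np.median(W[m,2]),4))
m=(W[:,2]>0.0735)&(W[:,2]<0.082)&(abs(bx)<0.052)&(abs(by)<0.056)
rc=cv2.minAreaRect((W[m,:2]*1000).astype(np.float32)); print(rc,np.median(W[m,2]))
```

```text
[ 0.44905062 -0.19720878  0.11812713] [-5.77669938e-01  2.23193170e-01 -3.62478637e-01  9.91653895e-01
  1.82010984e-05  8.73893609e-01] [-0.97550238  0.56691546  0.1163742 ]
-0.17 2326 0.0714
-0.16 1223 0.0554
-0.15 1231 0.0554
-0.14 2068 0.056
-0.13 5101 0.2033
-0.12 6244 0.193
-0.11 4495 0.1763
-0.1 3787 0.1856
-0.09 6675 0.2004
-0.08 6073 0.1865
-0.07 6661 0.1999
-0.06 3978 0.1774
-0.05 5049 0.1743
-0.04 6409 0.1922
-0.03 5294 0.2022
-0.02 2527 0.078
-0.01 1521 0.0774
0.0 1522 0.0774
0.01 1504 0.0774
0.02 1508 0.0774
0.03 1517 0.0775
0.04 585 0.0773
0.05 235 0.0555
0.06 1227 0.0554
0.07 1241 0.0554
0.08 1230 0.0554
0.09 1214 0.0554
0.1 1219 0.0554
0.11 1209 0.0554
0.12 879 0.0554
0.13 260 0.0553
y -0.08 97 0.0732
y -0.07 219 0.067
y -0.06 46 0.077
y -0.05 644 0.0774
y -0.04 1130 0.0773
y -0.03 1360 0.0773
y -0.02 1435 0.0774
y -0.01 2049 0.0777
y -0.0 5219 0.1986
y 0.01 7200 0.1962
y 0.02 1673 0.0774
y 0.03 1736 0.0775
y 0.04 1825 0.0776
y 0.05 1919 0.0638
y 0.06 1802 0.0734
y 0.07 1953 0.0733
y 0.08 566 -0.0002
((521.7891845703125, -190.11122131347656), (91.9522476196289, 102.6868667602539), 6.990085601806641) 0.07737749499766905
```

View pics/w1.png

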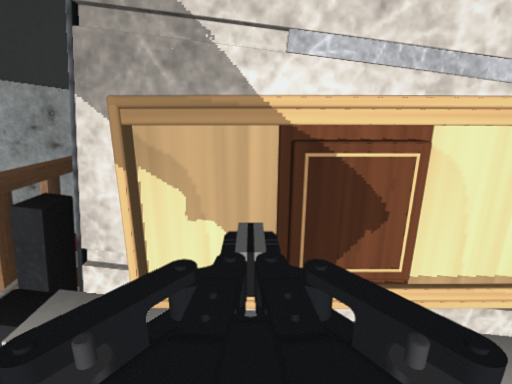

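Wrist view: the shut fingertips are at (250, 235), over the -x deck and left of the lid panel at (360, 205), which agrees with the measurements. I lower now.

Call:
{"fn": "send_rows", "kwargs": {"deltas": [[[0,0,-1.5,0,0,0],[0,0,-3,0,0,0],[0,0,-4.2,0,0,0],[0,0,-4.8,0,0,0],[0,0,-4.8,0,0,0]]]}}

```text
clock: 2.45
tcp_pos: [0.451, -0.1994, 0.0732]
orientation: [-0.0, 0.664, 0.747, -0.0]
wrist_force: [-0.6, 0.4, -0.1]
finger_gap: -0.0002
```

Call:
{"fn": "send_rows", "kwargs": {"deltas": [[[0.3,0.04,0,0,0,0],[0.5,0.06,0,0,0,0],[0.7,0.08,0,0,0,0],[0.9,0.11,0,0,0,0],[0.9,0.11,0,0,0,0]]]}}

```text
clock: 2.95
tcp_pos: [0.4607, -0.1982, 0.0735]
orientation: [0.0, 0.664, 0.748, 0.0]
wrist_force: [-0.1, 0.8, 0.1]
finger_gap: 0.0002
```

Call:
{"fn": "send_rows", "kwargs": {"deltas": [[[0,0,-0.25,0,0,0],[0.1,0.01,-0.25,0,0,0],[0.2,0.02,-0.25,0,0,0],[0.3,0.03,-0.25,0,0,0],[0.4,0.05,-0.25,0,0,0],[0.4,0.05,-0.25,0,0,0]]]}}

```text
clock: 3.55
tcp_pos: [0.4644, -0.1977, 0.0709]
orientation: [0.0, 0.664, 0.748, 0.0]
wrist_force: [-0.2, -0.0, 0.8]
finger_gap: -0.0002
```

Call:
{"fn": "send_rows", "kwargs": {"deltas": [[[0.1,0.01,0,0,0,0],[0.2,0.02,0,0,0,0],[0.3,0.03,0,0,0,0],[0.3,0.03,0,0,0,0]]]}}

```text
clock: 3.95
tcp_pos: [0.4669, -0.1973, 0.0707]
orientation: [-0.0, 0.664, 0.748, -0.0]
wrist_force: [-2.6, -0.2, 0.9]
finger_gap: -0.0001
```

Call:
{"fn": "send_rows", "kwargs": {"deltas": [[[0.1,0.01,0,0,0,0],[0.2,0.02,0,0,0,0],[0.2,0.02,0,0,0,0]]]}}

```text
clock: 4.25
tcp_pos: [0.4694, -0.1972, 0.0708]
orientation: [0.0, 0.664, 0.748, 0.0]
wrist_force: [-1.3, -0.5, -0.8]
finger_gap: 0.0
```

Call:
{"fn": "send_rows", "kwargs": {"deltas": [[[0.1,0.01,0,0,0,0],[0.2,0.02,0,0,0,0],[0.2,0.02,0,0,0,0]]]}}

```text
clock: 4.55
tcp_pos: [0.4714, -0.197, 0.0708]
orientation: [0.0, 0.664, 0.748, 0.0]
wrist_force: [-1.5, -0.1, -0.4]
finger_gap: -0.0001
```

Call:
{"fn": "send_rows", "kwargs": {"deltas": [[[0.1,0.01,0,0,0,0],[0.2,0.02,0,0,0,0],[0.2,0.02,0,0,0,0]]]}}

```text
clock: 4.85
tcp_pos: [0.4734, -0.1968, 0.0708]
orientation: [0.0, 0.664, 0.748, 0.0]
wrist_force: [-1.2, -0.4, -0.4]
finger_gap: 0.0
```

Call:
{"fn": "send_rows", "kwargs": {"deltas": [[[0.1,0.01,0,0,0,0],[0.2,0.02,0,0,0,0],[0.2,0.02,0,0,0,0]]]}}

```text
clock: 5.15
tcp_pos: [0.4754, -0.1966, 0.0708]
orientation: [0.0, 0.664, 0.748, 0.0]
wrist_force: [-0.2, -1.0, -1.0]
finger_gap: 0.0
```

Call:
{"fn": "send_rows", "kwargs": {"deltas": [[[0.1,0.01,0,0,0,0],[0.2,0.02,0,0,0,0],[0.3,0.04,0,0,0,0],[0.3,0.04,0,0,0,0]]]}}

```text
clock: 5.55
tcp_pos: [0.4785, -0.1962, 0.0708]
orientation: [0.0, 0.664, 0.748, 0.0]
wrist_force: [-1.2, -1.5, -0.5]
finger_gap: 0.0
```

Run:
```python
from h import *
for n in ["side","top"]:
    c=read_camera(n); save(n+"2.png",c["img"])
    for r in silhouettes(c,"lid")[:1]:
        P=pts(c,r["mask"]); top=P[(P[:,2]>0.074)&(P[:,2]<0.086)]
        print(n,r["conf"],np.round(r["box"]),cv2.minAreaRect((top[:,:2]*1000).astype(np.float32)))
```

```text
side 0.57 [293. 168.  39.  16.] ((534.0944213867188, -187.8255157470703), (91.20695495605469, 106.06900024414062), 6.661419868469238)
top 0.79 [332. 206.  48.  48.] ((540.4379272460938, -186.0933380126953), (99.36592102050781, 127.33496856689453), 6.181612491607666)
```

View pics/side2.png

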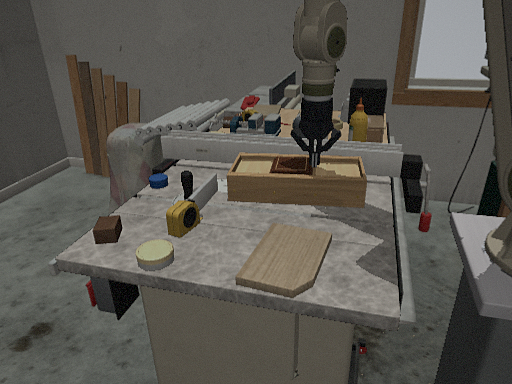

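The lid has moved about 12 mm in +x (side view, lid at (293, 168)), beyond the 2–7 mm where a stop would block. So +x is the free side, and I carry on.

Call:
{"fn": "send_rows", "kwargs": {"deltas": [[[0.4,0.05,0,0,0,0],[1.0,0.12,0,0,0,0],[1.7,0.2,0,0,0,0],[2.4,0.29,0,0,0,0],[3.1,0.37,0,0,0,0],[3.8,0.45,0,0,0,0],[4.5,0.54,0,0,0,0],[5.2,0.62,0,0,0,0],[5.9,0.7,0,0,0,0],[6.5,0.78,0,0,0,0],[7.0,0.84,0,0,0,0],[7.0,0.84,0,0,0,0]]]}}

```text
clock: 6.95
tcp_pos: [0.5493, -0.1877, 0.0709]
orientation: [0.0, 0.664, 0.748, 0.0]
wrist_force: [-0.4, -0.1, 0.6]
finger_gap: 0.0003
```

Call:
{"fn": "send_rows", "kwargs": {"deltas": [[[0.3,0.04,0,0,0,0],[0.6,0.07,0,0,0,0],[0.9,0.11,0,0,0,0],[1.2,0.14,0,0,0,0],[1.4,0.17,0,0,0,0],[1.6,0.19,0,0,0,0],[1.7,0.2,0,0,0,0],[1.7,0.2,0,0,0,0]]]}}

```text
clock: 7.75
tcp_pos: [0.5655, -0.1858, 0.0708]
orientation: [0.0, 0.664, 0.748, 0.0]
wrist_force: [-1.0, -0.8, -0.1]
finger_gap: 0.0001
```

Call:
{"fn": "send_rows", "kwargs": {"deltas": [[[0.1,0.01,0,0,0,0],[0.2,0.02,0,0,0,0],[0.3,0.03,0,0,0,0],[0.3,0.03,0,0,0,0]]]}}

```text
clock: 8.15
tcp_pos: [0.5684, -0.1855, 0.0708]
orientation: [0.0, 0.664, 0.748, 0.0]
wrist_force: [-1.4, 0.3, 0.2]
finger_gap: 0.0
```

Call:
{"fn": "send_rows", "kwargs": {"deltas": [[[-0.2,0,0,0,0,0],[-1,-0.1,0.5,0,0,0],[-3,-0.4,4,0,0,0],[-6,-0.7,8,0,0,0],[-9,-1,10,0,0,0],[-9,-1,10,0,0,0]]]}}

```text
clock: 8.75
tcp_pos: [0.4769, -0.1963, 0.1748]
orientation: [0.003, 0.665, 0.747, 0.0]
wrist_force: [0.1, 0.0, 0.1]
finger_gap: -0.0002
```

```bash
cat > wr.py <<'E'
from h import *
from scipy.spatial.transform import Rotation as R
def wrist(name):
    s=get_state(); q=np.array(s["orientation"]); Rt=R.from_quat(q[[1,2,3,0]]).as_matrix()
    c=read_camera("wrist"); save(name,c["img"]); H=np.array(c["hand_eye"])
    def tow(mask=None):
        P=pts(c,mask)@H[:3,:3].T+H[:3,3]; return P@Rt.T+s["tcp_pos"]
    return s,c,tow
def box(W,x0=0.5225,y0=-0.190,a=6.8):
    a=np.radians(a); d=W[:,:2]-[x0,y0]; return d@[np.cos(a),np.sin(a)], d@[-np.sin(a),np.cos(a)]
E
python3 - <<'E'
from wr import *
s,c,tow=wrist("w3.png"); print(s["tcp_pos"],s["wrist_force"])
for t in ["lid","sanding_block","sander_box"]:
    for r in silhouettes(c,t)[:2]:
        W=tow(r["mask"]); bx,by=box(W)
        print(t,round(r["conf"],2),np.round(r["box"]),np.round(np.percentile(np.c_[bx,by,W[:,2]],[2,50,98],axis=0),3).tolist())
W=tow(); bx,by=box(W)
m=(W[:,2]>0.0735)&(W[:,2]<0.082)&(abs(by)<0.056)&(bx<.158)&(bx>0)
rc=cv2.minAreaRect((W[m,:2]*1000).astype(np.float32)); print("lid",rc, np.median(W[m,2]), box(np.array([rc[0]])/1000))
m=(W[:,2]>0.044)&(W[:,2]<0.0535)&(abs(by)<0.062)&(abs(bx)<.047)
rc=cv2.minAreaRect((W[m,:2]*1000).astype(np.float32)); print("rail",m.sum(),rc,np.median(W[m,2]), box(np.array([rc[0]])/1000))
E
```

```text
[ 0.47689824 -0.19632553  0.17483849] [0.11250671 0.01635308 0.14733278]
lid 0.56 [408. 184. 134. 131.] [[0.049, -0.06, 0.062], [0.095, 0.008, 0.077], [0.147, 0.059, 0.079]]
sanding_block 0.59 [295. 175.  71. 105.] [[-0.03, -0.047, 0.007], [-0.002, 0.008, 0.038], [0.031, 0.055, 0.051]]
sander_box 0.9 [302. 181. 397. 173.] [[-0.164, -0.076, 0.005], [-0.065, 0.014, 0.056], [0.161, 0.079, 0.074]]
sander_box 0.21 [297. 174.  72. 103.] [[-0.03, -0.047, 0.007], [-0.002, 0.008, 0.038], [0.031, 0.055, 0.051]]
lid ((624.1853637695312, -177.71046447753906), (93.43357849121094, 103.80855560302734), 7.135074138641357) 0.07733822463943452 (array([0.10242519]), array([0.00016313]))
rail 2979 ((538.1820068359375, -188.05328369140625), (62.383724212646484, 121.49348449707031), 6.796350955963135) 0.049125980649380174 (array([0.01580219]), array([7.62103081e-05]))
```

View pics/w3.png

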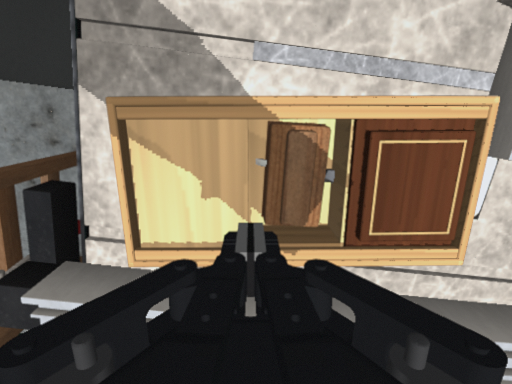

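Wrist view: the lid is fully over the +x deck (panel at (415, 190)) and the block is uncovered at (297, 175). Lid opening measures 102 mm. Next I isolate the rail.

Run:
```python
from wr import *
s,c,tow=wrist("w4.png")
r=silhouettes(c,"sanding_block")[0]
m=cv2.erode(r["mask"].astype(np.uint8),np.ones((3,3))).astype(bool)
W=tow(m); print(r["conf"],np.histogram(W[:,2],bins=np.arange(0,0.06,0.004)))
for nm,lo,hi in [("rail",.0455,.054),("body",.034,.0425)]:
    q=W[(W[:,2]>lo)&(W[:,2]<hi)]; rc=cv2.minAreaRect((q[:,:2]*1000).astype(np.float32))
    print(nm,len(q),rc,np.median(q[:,2]),box(np.array([rc[0]])/1000))
q=W[(W[:,2]>.0455)&(W[:,2]<.054)]; bx,by=box(q)
for lo in np.arange(-.06,.06,.01):
    k=(by>lo)&(by<lo+.01)
    if k.sum()>5: print(round(lo,2),k.sum(),np.round([bx[k].min(),bx[k].max()],4))
A=tow(); bx,by=box(A)
for lo in np.arange(-.06,.064,.004):
    k=(bx>lo)&(bx<lo+.004)&(by>0.01)&(by<0.04); print(round(lo,3),np.round(np.percentile(A[k,2],[10,50,90]),3), end=';')
i=cv2.cvtColor(c["img"],cv2.COLOR_RGB2BGR)[90:280,220:370]; cv2.imwrite("pics/w4z.png",cv2.resize(i,None,fx=3,fy=3))
```

```text
0.57 (array([   0,    7,    5,   13,   16,   16,   21,   33,  367, 2603,   27,
        449, 2399,    0]), array([0.   , 0.004, 0.008, 0.012, 0.016, 0.02 , 0.024, 0.028, 0.032,
       0.036, 0.04 , 0.044, 0.048, 0.052, 0.056]))
rail 2763 ((523.5969848632812, -187.80886840820312), (29.70337677001953, 97.03968811035156), 3.707247018814087) 0.04921363813455505 (array([0.00134871]), array([0.00204583]))
body 2877 ((522.9382934570312, -187.4385986328125), (60.0218505859375, 105.80904388427734), 3.6540987491607666) 0.03723357539599234 (array([0.00073849]), array([0.00249149]))
-0.05 132 [-0.0156  0.0136]
-0.04 266 [-0.0156  0.0139]
-0.03 265 [-0.0141  0.0144]
-0.02 270 [-0.0141  0.0149]
-0.01 278 [-0.0136  0.0155]
0.0 289 [-0.0129  0.016 ]
0.01 300 [-0.0123  0.0171]
0.02 319 [-0.0124  0.0175]
0.03 305 [-0.0118  0.018 ]
0.04 326 [-0.0112  0.0184]
0.05 13 [-0.0078  0.0114]
-0.06 [0.219 0.256 0.271];-0.056 [0.217 0.257 0.271];-0.052 [0.186 0.247 0.264];-0.048 [0.006 0.251 0.264];-0.044 [0.181 0.244 0.264];-0.04 [0.216 0.256 0.27 ];-0.036 [0.218 0.256 0.271];-0.032 [0.227 0.259 0.271];-0.028 [0
[... 398 characters left out ...]
.035 0.036];Traceback (most recent call last):
  File "<stdin>", line 15, in <module>
    return _quantile_unchecked(
        a, q, axis, out, overwrite_input, method, keepdims, weights)
    return _ureduce(a,
                    func=_quantile_ureduce_func,
    ...<5 lines>...
                    overwrite_input=overwrite_input,
                    method=method)
    r = func(a, **kwargs)
    result = _quantile(arr,
                       quantiles=q,
    ...<2 lines>...
                       out=out,
                       weights=wgt)
    slices_having_nans = np.isnan(arr[-1, ...])
                                  ~~~^^^^^^^^^
IndexError: index -1 is out of bounds for axis 0 with size 0
```

Run:
```python
from h import *
s=get_state(); print(s["tcp_pos"],s["clock"])
i=cv2.imread("pics/w4.png")[90:280,220:370]; cv2.imwrite("pics/w4z.png",cv2.resize(i,None,fx=3,fy=3))
```

```text
[ 0.47836257 -0.19515544  0.16969113] 9.05
```

View pics/w4z.png

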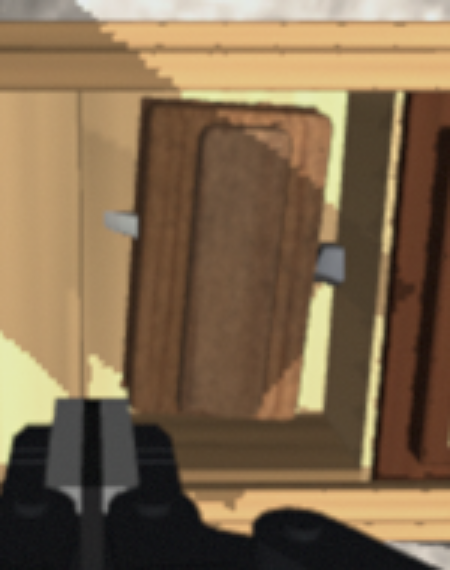

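The crop shows the block in the well, turned slightly clockwise, with two small grey clips on its sides below the rail. I open to about 50 mm and move above the rail.

Call:
{"fn": "send_rows", "kwargs": {"deltas": [[[1.5,0.2,0,0,0,-1],[3,0.5,-1,0,0,-2],[4.5,0.7,-3,0,0,-3.1],[4.5,0.7,-6,0,0,-3.1],[4.5,0.7,-8,0,0,-3.1],[4.5,0.7,-8,0,0,-3.1],[4.5,0.7,-8,0,0,-3.1]]], "jaw": 0.18}}

```text
clock: 9.75
tcp_pos: [0.5231, -0.1881, 0.09]
orientation: [-0.001, 0.684, 0.73, -0.0]
wrist_force: [-0.1, 0.4, -0.2]
finger_gap: 0.0503
```

Run:
```python
from wr import *
s,c,tow=wrist("w5.png"); print(s["tcp_pos"],s["finger_gap"])
W=tow()
# fingers & rail depth near: tool frame
q=np.array(s["orientation"]); Rt=R.from_quat(q[[1,2,3,0]]).as_matrix()
r=silhouettes(c,"sanding_block")
if r:
    w=tow(cv2.erode(r[0]["mask"].astype(np.uint8),np.ones((3,3))).astype(bool)); q=w[(w[:,2]>.0455)&(w[:,2]<.054)]
    rc=cv2.minAreaRect((q[:,:2]*1000).astype(np.float32)); print(len(q),rc)
T=(W-s["tcp_pos"])@Rt
k=(abs(T[:,2])<0.03)&(abs(T[:,1])<0.08)&(abs(T[:,0])<.03)
print("fingers z",np.round(np.percentile(T[k],[1,50,99],axis=0),4) if k.any() else None)
f=T[k]; 
if len(f):
  for sg in (1,-1):
    g=f[f[:,1]*sg>0]; print(sg,np.round([g[:,1].min(),g[:,1].max(),g[:,2].max()],4))
```

```text
[ 0.52306275 -0.18805925  0.09003817] 0.05032540339512839
5219 ((523.6952514648438, -187.4940643310547), (29.646442413330078, 96.184814453125), 3.766289234161377)
fingers z [[-0.0264 -0.0377 -0.0294]
 [ 0.0063  0.0571  0.0125]
 [ 0.0295  0.0795  0.0279]]
1 [0.0241 0.08   0.03  ]
-1 [-0.0398 -0.0257 -0.0015]
```

View pics/w5.png

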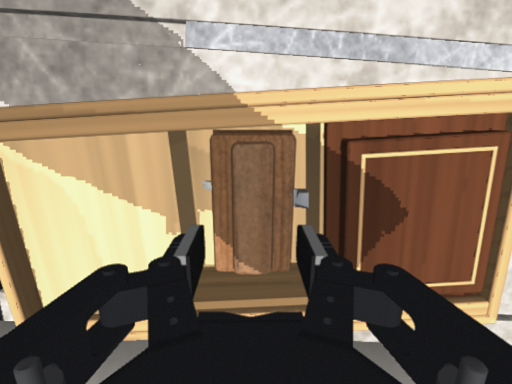

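Wrist view: the rail (columns 232–274) is centred between the fingers (203 and 298), clear of the well walls. I descend.

Call:
{"fn": "send_rows", "kwargs": {"deltas": [[[0,0,-1.5,0,0,0],[0,0,-3,0,0,0],[0,0,-4,0,0,0],[0,0,-4.6,0,0,0],[0,0,-4.9,0,0,0],[0,0,-4.9,0,0,0]]]}}

```text
clock: 10.45
tcp_pos: [0.5233, -0.1886, 0.042]
orientation: [0.0, 0.684, 0.729, 0.0]
wrist_force: [-0.3, -0.1, 0.3]
finger_gap: 0.0505
```

Call:
{"fn": "send_rows", "kwargs": {"deltas": [[[0,0,0,0,0,0],[0,0,0,0,0,0],[0,0,0,0,0,0],[0,0,0,0,0,0],[0,0,0,0,0,0],[0,0,0,0,0,0]]], "jaw": -1, "force": 45}}

```text
clock: 11.05
tcp_pos: [0.5239, -0.1888, 0.0427]
orientation: [0.001, 0.684, 0.729, 0.0]
wrist_force: [-0.8, -0.1, 5.8]
finger_gap: 0.0288
```

Call:
{"fn": "send_rows", "kwargs": {"deltas": [[[0,0,0.3,0,0,0],[0,0,1,0,0,0],[0,0,2,0,0,0],[0,0,4,0,0,0],[0,0,7,0,0,0],[0,0,10,0,0,0],[0,0,12,0,0,0],[0,0,12,0,0,0],[0,0,12,0,0,0]]]}}

```text
clock: 11.95
tcp_pos: [0.5233, -0.1885, 0.1619]
orientation: [0.0, 0.684, 0.729, 0.0]
wrist_force: [-0.8, 0.7, -1.1]
finger_gap: 0.0286
```

Run:
```python
from wr import *
s,c,tow=wrist("w6.png"); print(s["tcp_pos"],s["finger_gap"],s["wrist_force"],s["orientation"])
r=silhouettes(c,"sanding_block")
if r:
    w=tow(cv2.erode(r[0]["mask"].astype(np.uint8),np.ones((3,3))).astype(bool)); print(r[0]["conf"],np.round(np.percentile(w,[2,50,98],axis=0),3))
r=find_in(c,"lid"); print(r[:1])
W=tow(); bx,by=box(W)
m=(W[:,2]>0.0735)&(W[:,2]<0.082)&(abs(by)<0.056)&(bx<.158)&(bx>0.04)
rc=cv2.minAreaRect((W[m,:2]*1000).astype(np.float32)); print("lid",rc,box(np.array([rc[0]])/1000))
c2=read_camera("side"); save("side6.png",c2["img"])
b=pts(c2); b=b[(b[:,2]>0.010)&(b[:,2]<0.025)&(b[:,0]>0.36)&(b[:,0]<0.6)&(b[:,1]>-0.02)&(b[:,1]<0.3)]
print("board",cv2.minAreaRect((b[:,:2]*1000).astype(np.float32)))
cv2.imwrite("pics/b6.png",np.vstack([cv2.imread("pics/w6.png")[60:320],cv2.imread("pics/side6.png")[60:340]]))
```

```text
[ 0.52330934 -0.18851993  0.16192867] 0.028616756238801905 [-0.84653951  0.67091215 -1.07062253] [3.97649125e-04 6.84057734e-01 7.29427749e-01 1.30642953e-04]
0.86 [[ 0.493 -0.233  0.146]
 [ 0.522 -0.167  0.168]
 [ 0.548 -0.134  0.17 ]]
[{'box': [366.0, 185.2, 127.7, 139.0], 'conf': 0.88}]
lid ((629.344482421875, -177.20054626464844), (101.754638671875, 103.42356872558594), 7.440722465515137) (array([0.10760839]), array([5.86053714e-05]))
board ((480.44927978515625, 123.13569641113281), (202.81820678710938, 130.35116577148438), 84.13519287109375)
```

View pics/b6.png

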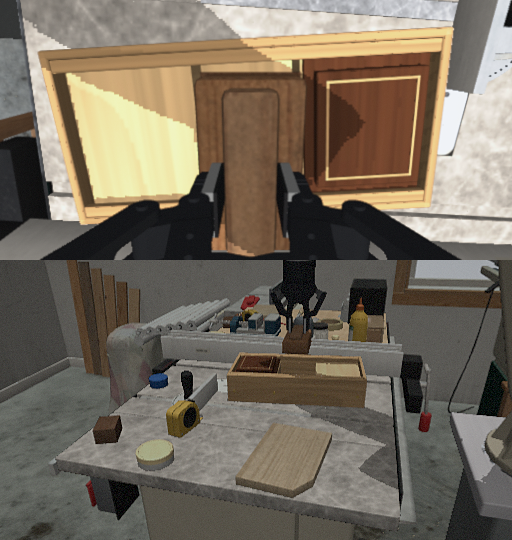

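The block is held level, clear of the box, and the lid stays over the +x deck. I carry it to above the board at about (0.481, 0.123).

Call:
{"fn": "send_rows", "kwargs": {"deltas": [[[-0.2,1.5,0,0,0,0],[-0.6,4.5,0,0,0,-1],[-1,8,0,0,0,-2],[-1.5,11.5,0,0,0,-3],[-2,15,0,0,0,-4.5],[-2.5,18.5,0,0,0,-6],[-3,22,0,0,0,-7],[-3.5,25.5,0,0,0,-8],[-3.9,28.5,-1,0,0,-9],[-4.2,30.5,-3,0,0,-9.6],[-4.2,31.1,-5,0,0,-9.6],[-4.2,31.1,-6,0,0,-9.6]]]}}

```text
clock: 13.35
tcp_pos: [0.4789, 0.1241, 0.0998]
orientation: [-0.001, 0.742, 0.671, -0.001]
wrist_force: [-0.8, -0.1, -1.9]
finger_gap: 0.0286
```

Call:
{"fn": "send_rows", "kwargs": {"deltas": [[[0,0,-1,0,0,0],[0,0,-1,0,0,0],[0,0,-1,0,0,0]]]}}

```text
clock: 13.65
tcp_pos: [0.4815, 0.122, 0.0921]
orientation: [0.0, 0.743, 0.669, 0.0]
wrist_force: [-0.8, 0.2, -0.8]
finger_gap: 0.0285
```

Run:
```python
from wr import *
s,c,tow=wrist("w7.png"); print(s["tcp_pos"],s["finger_gap"],s["wrist_force"])
r=silhouettes(c,"sanding_block")
w=tow(cv2.erode(r[0]["mask"].astype(np.uint8),np.ones((3,3))).astype(bool)); print(r[0]["conf"],np.round(np.percentile(w,[2,50,98],axis=0),3))
c2=read_camera("side"); r=silhouettes(c2,"sanding_block")
if r:
    P=pts(c2,r[0]["mask"]); print("side",r[0]["conf"],np.round(np.percentile(P,[2,50,98],axis=0),3))
save("side7.png",c2["img"]);cv2.imwrite("pics/b7.png",np.vstack([cv2.imread("pics/w7.png")[60:320],cv2.imread("pics/side7.png")[60:340]]))
```

```text
[0.48146323 0.12200095 0.09207374] 0.02851697126777869 [-0.81095616  0.18382128 -0.83863159]
0.57 [[0.456 0.078 0.075]
 [0.482 0.143 0.098]
 [0.512 0.177 0.1  ]]
side 0.67 [[0.413 0.04  0.004]
 [0.468 0.17  0.019]
 [0.546 0.224 0.021]]
```

View pics/b7.png

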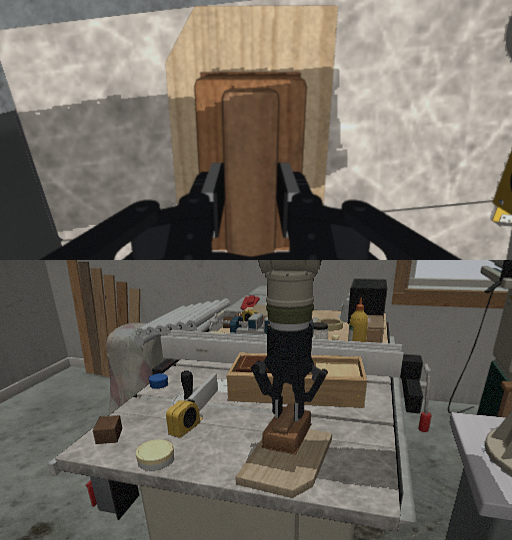

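Both views show the block level above the board centre and aligned with it. I lower it, slowly at the end. The side-view "sanding_block" mask was actually the board, so I ignore it.

Call:
{"fn": "send_rows", "kwargs": {"deltas": [[[0,0,-1,0,0,0],[0,0,-2,0,0,0],[0,0,-2.8,0,0,0],[0,0,-3.2,0,0,0],[0,0,-3.4,0,0,0],[0,0,-3.5,0,0,0],[0,0,-3.5,0,0,0]]]}}

```text
clock: 14.55
tcp_pos: [0.4813, 0.1225, 0.0568]
orientation: [0.0, 0.743, 0.67, 0.0]
wrist_force: [-0.0, -0.5, -0.7]
finger_gap: 0.0284
```

Call:
{"fn": "send_rows", "kwargs": {"deltas": [[[0,0,-0.1,0,0,0],[0,0,-0.2,0,0,0],[0,0,-0.2,0,0,0]]]}}

```text
clock: 14.85
tcp_pos: [0.4812, 0.1225, 0.0548]
orientation: [0.0, 0.743, 0.67, 0.0]
wrist_force: [1.0, -0.3, -1.6]
finger_gap: 0.0285
```

Call:
{"fn": "send_rows", "kwargs": {"deltas": [[[0,0,-0.1,0,0,0],[0,0,-0.1,0,0,0],[0,0,-0.1,0,0,0]]]}}

```text
clock: 15.15
tcp_pos: [0.4814, 0.1225, 0.0545]
orientation: [0.0, 0.743, 0.67, 0.0]
wrist_force: [-2.1, 0.4, 5.9]
finger_gap: 0.0285
```

Call:
{"fn": "send_rows", "kwargs": {"deltas": [[[0,0,-0.05,0,0,0],[0,0,-0.1,0,0,0],[0,0,-0.1,0,0,0]]]}}

```text
clock: 15.45
tcp_pos: [0.4814, 0.1225, 0.0545]
orientation: [0.0, 0.743, 0.67, 0.0]
wrist_force: [-5.4, -1.2, 15.0]
finger_gap: 0.0286
```

The block is seated on the board (about 15 N upward). I relax slightly, release and lift straight up.

Call:
{"fn": "send_rows", "kwargs": {"deltas": [[[0,0,0.1,0,0,0],[0,0,0.1,0,0,0]]]}}

```text
clock: 15.65
tcp_pos: [0.4815, 0.1225, 0.0545]
orientation: [0.0, 0.743, 0.67, 0.0]
wrist_force: [-2.4, -0.9, 6.8]
finger_gap: 0.0285
```

Call:
{"fn": "send_rows", "kwargs": {"deltas": [[[0,0,0,0,0,0],[0,0,0,0,0,0],[0,0,0,0,0,0],[0,0,0,0,0,0],[0,0,0,0,0,0]]], "jaw": 0.25}}

```text
clock: 16.15
tcp_pos: [0.4812, 0.1225, 0.0537]
orientation: [-0.0, 0.743, 0.67, -0.0]
wrist_force: [0.3, 0.2, -0.5]
finger_gap: 0.0535
```

Call:
{"fn": "send_rows", "kwargs": {"deltas": [[[0,0,0.5,0,0,0],[0,0,1.5,0,0,0],[0,0,4,0,0,0],[0,0,8,0,0,0],[0,0,12,0,0,0],[0,0,15,0,0,0],[0,-3,18,0,0,0],[0,-8,18,0,0,0],[0,-13,18,0,0,0],[0,-17,18,0,0,0],[0,-17,18,0,0,0]]]}}

```text
clock: 17.25
tcp_pos: [0.4816, -0.0517, 0.2349]
orientation: [0.001, 0.745, 0.667, 0.0]
wrist_force: [-0.3, 0.5, -1.1]
finger_gap: 0.0531
```

Run:
```python
from wr import *
s=get_state(); print(s["tcp_pos"],s["finger_gap"],s["wrist_force"],s["clock"])
for n in ["side","top"]:
    c=read_camera(n); save(n+"8.png",c["img"]); A=pts(c)
    a=A[(A[:,0]>.38)&(A[:,0]<.58)&(A[:,1]>0)&(A[:,1]<.25)]
    for nm,lo,hi in [("board",.01,.025),("body",.045,.054),("rail",.0575,.067)]:
        q=a[(a[:,2]>lo)&(a[:,2]<hi)]
        if len(q)>5: print(n,nm,len(q),cv2.minAreaRect((q[:,:2]*1000).astype(np.float32)),np.median(q[:,2]))
    for t in ["lid","tape_measure","wax_tin"]:
        for r in silhouettes(c,t)[:1]:
            P=pts(c,r["mask"]); print(n,t,round(r["conf"],2),np.round(r["box"]),np.round(np.percentile(P,[2,50,98],axis=0),3).tolist())
cv2.imwrite("pics/b8.png",np.vstack([cv2.imread("pics/top8.png")[40:320],cv2.imread("pics/side8.png")[60:340]]))
```

```text
[ 0.48155451 -0.05166716  0.23486199] 0.053116634903846195 [-0.32393402  0.466555   -1.06263319] 17.25
side board 2957 ((480.464599609375, 122.69742584228516), (202.67271423339844, 130.67306518554688), 84.21932220458984) 0.019208430668292146
side body 657 ((479.95635986328125, 123.89836120605469), (108.6693115234375, 60.91339874267578), 83.6337890625) 0.05105906778339757
side rail 490 ((480.44512939453125, 123.03164672851562), (99.00105285644531, 29.565593719482422), 83.70648193359375) 0.0630948523225766
side lid 0.78 [259. 166.  44.  17.] [[0.573, -0.237, 0.065], [0.617, -0.167, 0.08], [0.672, -0.122, 0.082]]
side tape_measure 0.6 [183. 219.  37.  40.] [[0.705, 0.028, 0.004], [0.717, 0.079, 0.039], [0.747, 0.099, 0.065]]
side wax_tin 0.88 [155. 255.  42.  34.] [[0.696, 0.15, 0.002], [0.723, 0.194, 0.026], [0.761, 0.218, 0.028]]
top board 2627 ((474.11029052734375, 124.51039123535156), (201.0801544189453, 147.80117797851562), 84.32762145996094) 0.01716051203084417
top body 502 ((483.22930908203125, 122.0882797241211), (109.89420318603516, 62.06328582763672), 84.41572570800781) 0.049135027613231186
top rail 402 ((483.2801513671875, 122.35032653808594), (98.8895263671875, 29.525169372558594), 83.99049377441406) 0.0610945655168323
top lid 0.63 [330. 168.  51.  42.] [[0.573, -0.239, 0.06], [0.626, -0.177, 0.076], [0.682, -0.119, 0.082]]
top tape_measure 0.83 [242. 130.  37.  15.] [[0.708, 0.011, -0.001], [0.724, 0.055, 0.058], [0.752, 0.096, 0.065]]
top wax_tin 0.8 [191. 128.  25.  26.] [[0.7, 0.152, 0.007], [0.732, 0.183, 0.025], [0.763, 0.217, 0.03]]
```

View pics/b8.png

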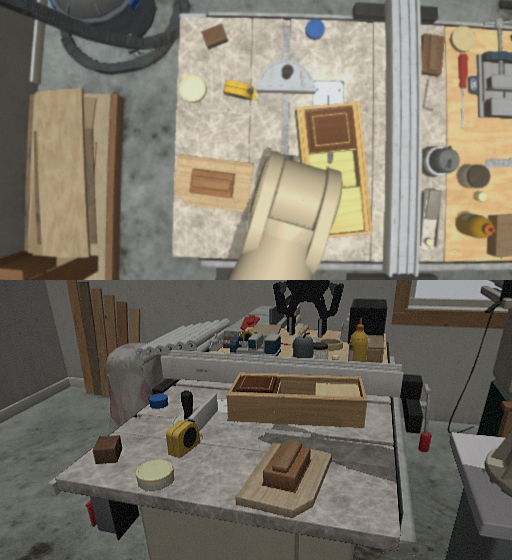

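The top view shows the block centred on the board (213, 183 in the crop) and the lid at the far end of the box (330, 128). I check the lid opening against the box ends before handing in.

Run:
```python
from wr import *
for n in ["top","side"]:
    c=read_camera(n); W=pts(c); bx,by=box(W)
    L=(W[:,2]>0.0735+(.002 if n=="side" else 0))&(W[:,2]<0.084)&(abs(by)<0.054)&(bx>0)&(bx<0.158)
    print(n,"panel bx",np.round(np.percentile(bx[L],[1,50,99]),4))
    wl=(W[:,2]>0.068)&(W[:,2]<0.08)&(abs(by)<0.05)&(abs(bx)>0.156)&(abs(bx)<.18)
    print("end walls",[np.round(np.percentile(bx[wl&(s*bx>0)],[1,50,99]),4) for s in (1,-1) if (wl&(s*bx>0)).any()])
    # well plate near edge
    p=(W[:,2]>0.058)&(W[:,2]<0.07)&(abs(by)<0.05)&(bx>0.03)&(bx<0.07); print("plate edge",np.percentile(bx[p],[2,50]) if p.any() else None)
```

```text
top panel bx [0.061  0.1067 0.1514]
end walls [array([0.1572, 0.166 , 0.1703]), array([-0.1661, -0.1615, -0.1573])]
plate edge [0.05190999 0.05628529]
side panel bx [0.057  0.1014 0.1473]
end walls [array([0.1583, 0.1601, 0.1658]), array([-0.1691, -0.1641, -0.1613])]
plate edge [0.04720335 0.05178025]
```

```bash
python3 -c "
from workcell import *
print(hand_in()); print(get_state()['clock'])"
```

```text
the job is handed in; nothing more can be done
None
the job is handed in; nothing more can be done
```

I slid the lid open, lifted the sanding block out, set it down on the middle of the board and handed the job in. No verdict was reported. The clock read about 17 s of the 58 s limit at the last reading before I handed in.

- **Lid:** a light push of about 1–3 N moved it 12 mm towards +x, past where a stop would block, so that was the free side. My last checks put it about 104 mm open (95 mm needed), after a 2 mm correction for the end walls. It stayed in its tracks.
- **Sanding block:** I gripped it by the rail, lowered it until I felt about 15 N, then eased off and let go. It lies within about 3 mm of the board's centre. Its top measures 61–63 mm high, about the 62 mm expected for lying flat.
- **Bystanders:** the tape measure and the round tin read at the same positions as at the start.
- **Robot:** the gripper was clear of everything when I handed in.

**Disagreements:** the top and side cameras differed by about 2–5 mm, a little over their stated 2 mm calibration but small against the margins. The network's "sanding_block" mask in one side view was actually the board, so I ignored it. The last top-view outline of the board came out too large, so I used the side view for the board instead.

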